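Find the heat-spreader spacer that fills the gap under the cooling bar

TASK

The power module on this board sits at an unknown height under its cooling bar. Try the three spacers in the gap, gently and without forcing, find the thickest one that slides in, and leave it lying flat in the gap, pushed in to the back stop, with the gripper off it. The other two must end standing on the bench, handle up, and nothing else on the bench may be disturbed.

Things in the scene. Friction and masses are not known exactly. Their poses are not given: they have to be found in the camera images.
- gap (a point): mouth of the gap: middle of the lower front edge of the finned cooling bar, always 54 mm above the bench. x points level into the gap, z up. The gap is a slot: ceiling the bar's flat underside; side walls at y = -23 and +23 mm; floor the flat top of the black power module, flush with the bar's front. Its opening, 7 to 22 mm high, is not given and differs each time; the 6 mm spacer always goes in.
- gap_back (a point): middle of the gap's back stop at the ceiling, 66 mm in from the mouth. A spacer pushed in to the stop has its handle's axis 24 mm outside the mouth. The bar reaches from the mouth to 6 mm behind the stop, is 74 mm wide, and its top is 74 mm above the bench. All is rigid and fixed to the board.
- board: green circuit board on an aluminium plate, fixed; origin on the bench right below the mouth, axes as the gap's. It spans x = -80 to 90 mm, y = -85 to 85 mm; top 16 mm above the bench, components in front of the mouth up to 30 mm. It carries module and cooling bar. More than 40 N between a spacer and any of these is forcing.
- spacer_thin_grip (a point): thin spacer: flat aluminium blade 6 mm thick, 36 mm wide (y), reaching from 10 mm behind to 90 mm ahead (+x) of this point, half-round nose at +x; on it an upright black handle, 16 mm (x) by 10 mm (y), up to 60 mm above the blade's underside. This point: on the handle's axis, 45 mm above the underside. z up. Grip the handle across its 10 mm. 65 g, nose-heavy.
- spacer_mid_grip (a point): mid spacer: flat aluminium blade 11 mm thick, 36 mm wide (y), reaching from 10 mm behind to 90 mm ahead (+x) of this point, half-round nose at +x; on it an upright black handle, 16 mm (x) by 10 mm (y), up to 60 mm above the blade's underside. This point: on the handle's axis, 45 mm above the underside. z up. Grip the handle across its 10 mm. 110 g, nose-heavy.
- spacer_thick_grip (a point): thick spacer: flat aluminium blade 16 mm thick, 36 mm wide (y), reaching from 10 mm behind to 90 mm ahead (+x) of this point, half-round nose at +x; on it an upright black handle, 16 mm (x) by 10 mm (y), up to 60 mm above the blade's underside. This point: on the handle's axis, 45 mm above the underside. z up. Grip the handle across its 10 mm. 160 g, nose-heavy.
- spacer_thin: the thin spacer itself; origin on the blade's underside, below the handle's axis
- spacer_mid: the mid spacer itself; origin on the blade's underside, below the handle's axis
- spacer_thick: the thick spacer itself; origin on the blade's underside, below the handle's axis
- solder_reel: reel of solder wire, 54 mm across, 50 mm high, standing; bystander, to be left alone
- flux_bottle: small amber bottle, 36 mm across, 75 mm high; bystander, to be left alone
- driver: screwdriver, 160 mm long, lying; bystander, to be left alone
- spare_sink: spare finned heat sink, 50 x 40 x 22 mm; bystander, to be left alone
- parts_cup: small white bowl, 60 mm across, 35 mm high; bystander, to be left alone
- brush: small brush, 150 mm long, lying; bystander, to be left alone
- capacitor: steel can capacitor, 22 mm across, 26 mm high, standing; bystander, to be left alone
Mind the look-alikes: they are no part of the job. Leave any orange look-alike of the spacer_mid alone. What is shaped like the spacer_thin but red or yellow is not meant.

How it is judged:
By the outcome, as a careful person would: the job done as asked, in the order asked, and still so for the second after the job is handed in, with the robot touching nothing.
It also fails if it takes over 72 s, if anything falls off the work surface, if the arm or the gripper's body presses on something with over 40 N, if the wrist force passes 120 N, or if a joint passes its speed limit or range.

ROBOT

A 7-joint arm with a two-finger parallel gripper is mounted at the origin on the work surface. World frame = base frame: x ahead of the robot, y to its left, z up, the work surface at z = 0. Lengths are in m, angles in rad, forces in N, time in s.
With the tool pointing down it reaches from about 0.425 to 0.925 m from the base axis. Payload 6.8 kg.
Tool frame: the origin (TCP) lies on the centre line of the jaws, within the pads' length; the fingertips stand 25 mm ahead of it and the grasp point (between the pads) lies 6 mm ahead of it; z points along the fingers, y is the line along which they close (so a half turn about z gives the same grasp; the last joint's range is limited). The gripper opens to 85 mm and grips with 20 to 120 N. Pads are 22 mm wide; open, the fingers measure 114 mm over their backs; the gripper's body (76 mm by 85 mm) begins 54 mm behind the grasp point. The pads swing forward as they close: fully open they stand 13 mm farther back than shut.
Start: joints at [-1.292, 0.477, 0.022, 1.555, -0.011, 1.109, -0.083], TCP at [0.255, 0.625, 0.256] pointing down, gripper open.
Joint ranges: [-2.96, 2.96], [-0.34, 2.1], [-1.41, 1.46], [0.24, 2.44], [-1.37, 4.51], [0.17, 1.92], [-2.96, 2.96]. Speed limits (rad/s): [2.39, 2.39, 3.14, 3.14, 3.14, 3.14, 3.14].

INTERFACE

Orientations are given as a rotation vector (axis times angle).
In Python, from bench import telemetry, grab_frame, job gives the robot as it stands.
- The arm moves only by the tool apply_moves, never from a script. Its argument "rows" is a list of rows, each a list of 2 entries, a list of its own where there are three numbers: the shift along the tool's x, y, z each as a share of 250 mm, from -1 to 1, then the turn, a rotation vector about the tool's x, y, z each as a share of pi rad, from -1 to 1. A call has 1 to 10 rows; each row is the pose to reach, as a shift and turn from the pose commanded when the call began, along the tool's axes at that moment, turning the shorter way round; what a row does not reach only later rows make up. A row lasts 1/8 s, in which the tool goes at most 62.5 mm and 10.7 degrees, less where a joint would pass 70% of its speed; a pose out of reach is approached as far as the arm can. A call with a number of a shift or a turn outside -1 to 1 is refused whole. A call with a gripper value outside its range is refused whole. "jaw" is the gripper's target within -1 to 1 (fully open at 1, half-way at 0, shut at -1), set as the call begins (left out, the last holds). The fingers move at their own pace and stop on an object; "newtons" is the grip in N (left out, the last holds). Time passes only in rows, so rows that repeat a pose let the fingers close. It gives the time, the measured TCP pose, the force, the opening and the grip force at its end, in the units of the state.
- telemetry.get_obs(): the state, without advancing time (a new reading comes with each control period).
- grab_frame(name): name is "side" or "top" or "wrist"; returns a dict with "frame" (384x512x3 uint8, red, green, blue), "vertical_fov" (degrees; the focal length in pixels is half the picture's height over the tangent of half this angle, whatever the lens; pixels are square), "cx", "cy" (the principal point, pixels), "origin" and "attitude" of the camera in the world. Camera axes: x right, y up, looking along -z (the intrinsics and any distortion apply to the point x, -y, -z); pixel columns grow to the right and rows downward; lengths in m; the calibration is good to about 2 mm. A picture is of the moment at which its call begins. There is no depth.
- job.hand_in(): hands the job in; it is judged then, once.
The state is a dict: "clock": time; "joints": joint angles; "qvel": joint speeds; "tau": joint torques, N m; "tcp_pos": TCP position; "orientation": TCP orientation; "contact_force": force on the tool from outside, world axes, zero at the start; "moment": the same for the moment, N m; "grip_width": finger opening in m; "gripper_force": force on a finger pad.
Only numpy, scipy, OpenCV 4.12 (cv2) and the standard library are available. Lean on these libraries where they do the work, as an engineer would, in place of code of your own. Each camera call takes 0.05 s, during which the arm holds its last target. There are 200 camera calls.

## Working session

There is one attempt and no reset: what is moved stays moved. The work goes in short steps, Python scripts to look and compute and a tool call to move; the robot and the scene stay as the last step left them, time stands still between calls to the robot, and variables do not carry over. Pictures are saved under pics/ and viewed, at most 10 in all, crops included, and the job is handed in when it is done.

Besides the shell and the picture viewer there is one more tool, called after "Request:" as name([rows], argument=value, ...), one row to a line, values as JSON. apply_moves: Moves the arm, as the interface text tells. Its arguments: {"type":"object","properties":{"rows":{"type":"array"},"jaw":{"type":"number"},"newtons":{"type":"number"}},"required":["rows"]}

```bash
mkdir -p pics; ls
python3 - <<'E'
from bench import telemetry, grab_frame
import cv2
print(telemetry.get_obs())
for n in ("top","side"):
    f=grab_frame(n); print(n,{k:v for k,v in f.items() if k!='frame'})
    cv2.imwrite(f'pics/{n}0.png',cv2.cvtColor(f['frame'],cv2.COLOR_RGB2BGR))
a=cv2.imread('pics/top0.png');cv2.imwrite('pics/t0.png',cv2.resize(a,(800,600),interpolation=cv2.INTER_CUBIC))
E
```

```text
pics
{'clock': 0.0, 'joints': array([-1.29210688,  0.47781279,  0.02237163,  1.55645916, -0.01149383,
        1.10926665, -0.08308374]), 'qvel': array([ 1.16005976e-04, -8.22387119e-04, -4.19597740e-04, -1.13802651e-04,
        6.63310176e-04, -1.19687795e-03,  4.53063153e-05]), 'tau': array([-4.34824406e-04, -5.96441281e+01,  1.60762802e+00, -2.81194550e+01,
        1.24472310e-02,  9.34324897e-03, -5.41729168e-07]), 'tcp_pos': array([0.25444751, 0.62462149, 0.25531452]), 'orientation': array([-6.03730615e-01, -3.08283610e+00,  2.83795584e-03]), 'contact_force': array([ 1.01363355, -0.43753522, -0.07749238]), 'moment': array([-0.00349863, -0.015265  , -0.00083374]), 'gripper_force': 0.0, 'grip_width': 0.08526116943406714}
top {'vertical_fov': 47.91805669898997, 'cx': 260.9446280539515, 'cy': 190.086723123712, 'origin': array([0.38911285, 0.07816234, 1.02502087]), 'attitude': array([ 0.12919284, -0.1148864 , -1.5737179 ])}
side {'vertical_fov': 45.62651897616401, 'cx': 251.05507606238834, 'cy': 191.3325696341957, 'origin': array([ 0.20869775, -0.71518657,  0.64339118]), 'attitude': array([ 0.9654466 , -0.18328631, -0.34196547])}
```

View pics/t0.png

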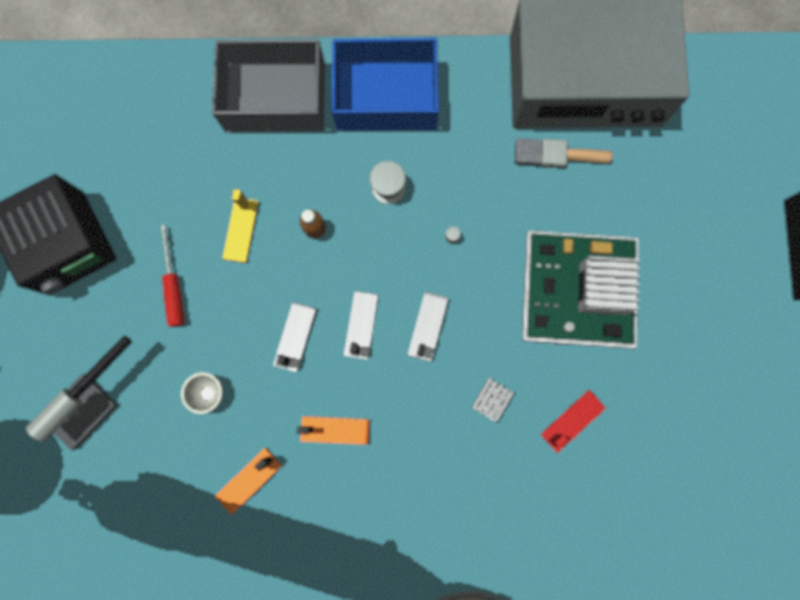

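View pics/side0.png

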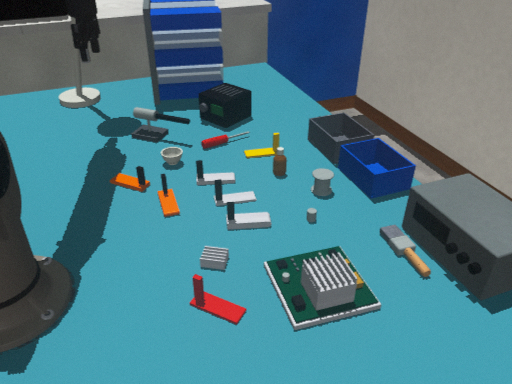

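```bash
cat > h.py <<'E'
import numpy as np, cv2
from scipy.spatial.transform import Rotation as R
from bench import telemetry, grab_frame
def ray(f,uv):
    uv=np.atleast_2d(uv).astype(float); H=f['frame'].shape[0]
    fl=H/2/np.tan(np.radians(f['vertical_fov'])/2)
    d=np.c_[(uv[:,0]-f['cx'])/fl,-(uv[:,1]-f['cy'])/fl,-np.ones(len(uv))]
    return f['origin'],R.from_rotvec(f['attitude']).apply(d)
def plane(f,uv,z):
    o,d=ray(f,uv); return o+d*((z-o[2])/d[:,2])[:,None]
def proj(f,p):
    H=f['frame'].shape[0]; fl=H/2/np.tan(np.radians(f['vertical_fov'])/2)
    c=R.from_rotvec(f['attitude']).inv().apply(np.atleast_2d(p)-f['origin'])
    return np.c_[f['cx']-fl*c[:,0]/c[:,2], f['cy']+fl*c[:,1]/c[:,2]]
def tri(f1,u1,f2,u2):
    o1,d1=ray(f1,u1);o2,d2=ray(f2,u2);d1=d1[0];d2=d2[0]
    s=np.linalg.lstsq(np.c_[d1,-d2],o2-o1,rcond=None)[0]
    a,b=o1+s[0]*d1,o2+s[1]*d2; return (a+b)/2,np.linalg.norm(a-b)
def hsv(f): return cv2.cvtColor(f['frame'],cv2.COLOR_RGB2HSV)
def blobs(m,lo,hi):
    c,_=cv2.findContours(m.astype(np.uint8),cv2.RETR_EXTERNAL,cv2.CHAIN_APPROX_NONE)
    return [k for k in c if lo<cv2.contourArea(k)<hi]
E
python3 - <<'E'
from h import *
for n,lo in (("top",300),("side",120)):
    f=grab_frame(n);h=hsv(f);np.save(n,f,allow_pickle=True)
    m=(h[...,1]<60)&(h[...,2]>130)
    for c in blobs(m,lo,6000):
        r=cv2.minAreaRect(c);b=cv2.boxPoints(r)
        print(n,np.round(r[0]),np.round(r[1],1),cv2.contourArea(c))
        if n=='top':print(np.round(plane(f,b,0.011)[:,:2],4).tolist())
    h[...,0]; m=h[...,2]<45
    for c in blobs(m,15,200):
        r=cv2.minAreaRect(c); print(' dark',n,np.round(r[0]),np.round(r[1],1))
s=np.load('side.npy',allow_pickle=True).item()['frame'];t=np.load('top.npy',allow_pickle=True).item()['frame']
A=cv2.resize(s[150:240,150:290],(800,514),interpolation=cv2.INTER_CUBIC)
cv2.imwrite('pics/s1.png',A[...,::-1])
B=cv2.resize(t[140:240,170:300],(520,400),interpolation=cv2.INTER_CUBIC)
cv2.imwrite('pics/t1.png',B[...,::-1])
E
```

```text
top [ 31. 266.] [10.6 34.6] 341.5
[[0.3551, 0.6582], [0.411, 0.6052], [0.3936, 0.5864], [0.338, 0.6393]]
top [315. 256.] [19.6 22.8] 405.0
[[0.3822, -0.0045], [0.427, -0.0328], [0.4036, -0.0711], [0.3591, -0.0427]]
top [128. 251.] [26. 26.] 544.0
[[0.4367, 0.4295], [0.4363, 0.3684], [0.3763, 0.3662], [0.3767, 0.4267]]
top [188. 215.] [16.6 43.2] 568.5
[[0.4466, 0.2918], [0.5443, 0.264], [0.5323, 0.226], [0.435, 0.2543]]
top [274. 209.] [16.8 42.9] 586.5
[[0.4601, 0.0902], [0.5582, 0.0626], [0.5471, 0.0242], [0.4494, 0.0523]]
top [231. 208.] [16.4 42.9] 568.5
[[0.4597, 0.1857], [0.5603, 0.1698], [0.5535, 0.1312], [0.4531, 0.1476]]
top [372. 185.] [73.8 72.6] 5077.5
[[0.4772, -0.0823], [0.652, -0.0957], [0.6423, -0.2722], [0.4682, -0.2542]]
top [246. 115.] [22.2 26.5] 408.5
[[0.7236, 0.1628], [0.778, 0.1248], [0.7441, 0.0809], [0.6903, 0.119]]
top [361.  96.] [15. 62.] 426.5
[[0.7986, -0.0845], [0.7971, -0.2367], [0.7586, -0.2346], [0.76, -0.0833]]
top [352.  42.] [36.7 33.2] 645.0
[[0.9698, -0.102], [0.9719, -0.1857], [0.8736, -0.1844], [0.8715, -0.1018]]
top [438.  29.] [ 59.4 148.2]
[... 191 characters left out ...]
08.  74.] [8. 9.]
 dark top [395.  74.] [ 8. 10.]
side [284. 298.] [79.9 23. ] 192.5
side [214. 254.] [26.  13.8] 192.5
side [397. 237.] [34.6 14.1] 351.0
side [501. 235.] [34. 20.] 196.5
side [252. 217.] [10.4 35.9] 313.0
side [238. 197.] [ 8.7 33.1] 244.5
side [219. 176.] [ 7.7 31.1] 194.0
side [323. 174.] [10. 20.] 161.5
side [172. 152.] [10. 21.] 164.5
side [406. 161.] [79.7 17.6] 573.0
side [71. 96.] [14.3 25.5] 211.5
side [90. 93.] [17.7 10.5] 134.5
side [210.   4.] [  8. 120.] 538.0
side [121.   9.] [18. 52.] 770.0
 dark side [300. 307.] [4.8 9.8]
 dark side [474. 268.] [12.1 13.7]
 dark side [463. 258.] [11.4 13.3]
 dark side [141. 176.] [17.3  5.4]
 dark side [172. 118.] [32.7  3.7]
```

View pics/s1.png

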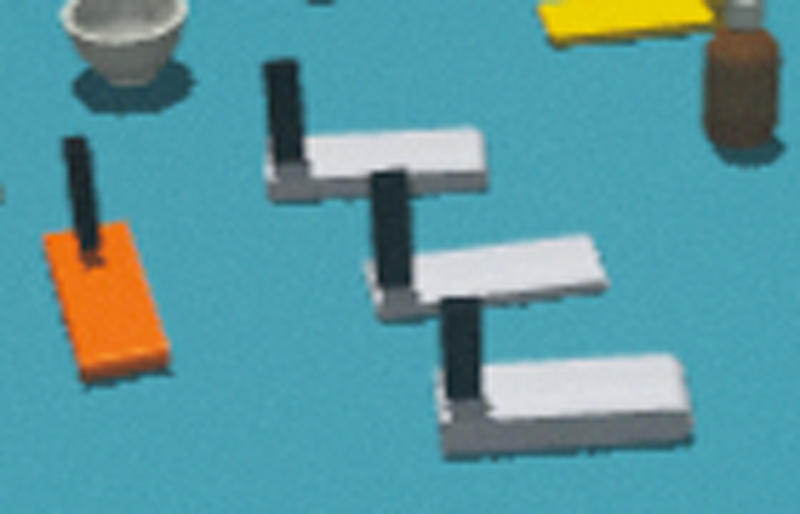

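View pics/t1.png

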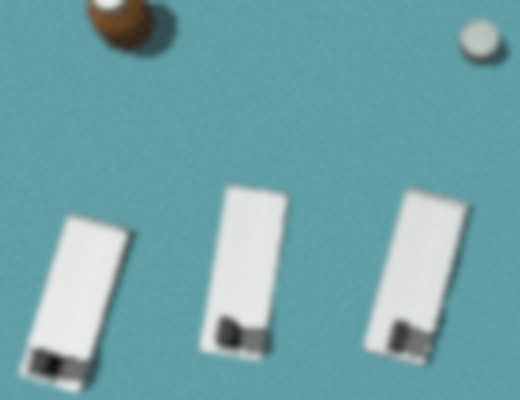

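Run:
```python
from h import *
f=grab_frame('wrist');o=telemetry.get_obs();T=R.from_rotvec(o['orientation'])
print('cam in tool',T.inv().apply(f['origin']-o['tcp_pos']),(T.inv()*R.from_rotvec(f['attitude'])).as_matrix().round(3),f['vertical_fov'],f['cx'],f['cy'])
print(T.as_matrix().round(3))
f=np.load('top.npy',allow_pickle=True).item();h=hsv(f)
# board outline at z .016 : non-table pixels near board
teal=(h[...,0]>80)&(h[...,0]<105)&(h[...,1]>70)
m=~teal; m[:140]=0;m[235:]=0;m[:,:325]=0;m[:,425:]=0
c=max(blobs(m,1000,9000),key=cv2.contourArea);p=c[:,0,:]
for nm,s in (('left',(p[:,0]<345)&(p[:,1]>155)&(p[:,1]<212)),('bot',(p[:,1]>212)&(p[:,0]>345)&(p[:,0]<400)),('top',(p[:,1]<152)&(p[:,0]>345)&(p[:,0]<400))):
    q=plane(f,p[s],0.016 if nm!='x' else 0)[:,:2]
    vx,vy,x,y=cv2.fitLine(q.astype(np.float32),cv2.DIST_HUBER,0,.001,.001).ravel()
    print(nm,s.sum(),np.degrees(np.arctan2(vy,vx)),x,y)
w=h[...,2]>170; w[:160]=0;w[205:]=0;w[:,:365]=0;w[:,412:]=0
for c in blobs(w&(h[...,1]<50),5,900): print(cv2.boundingRect(c))
```

```text
cam in tool [ 0.07757828 -0.000533   -0.11887431] [[ 0.     0.953  0.303]
 [ 1.    -0.     0.   ]
 [ 0.     0.303 -0.953]] 65.83975436230494 246.3706716092169 192.7232052165274
[[-0.926  0.377 -0.   ]
 [ 0.377  0.926 -0.001]
 [-0.    -0.001 -1.   ]]
left 56 -4.3185806 0.56184083 -0.0885885
bot 54 85.88811 0.47352976 -0.17284684
top 54 85.69575 0.64354414 -0.18057886
(375, 167, 34, 31)
```

```bash
cat >> h.py <<'E'
def tool(head,tilt=0):
    """tool-down attitude, tool x at 'head' deg; tilt swings fingers away from tool x"""
    c,s=np.cos(np.radians(head)),np.sin(np.radians(head))
    return R.from_matrix(np.array([[c,s,0],[s,-c,0],[0,0,-1.]]))*R.from_euler('y',-tilt,degrees=True)
def rows(p,T,p0=None,T0=None):
    o=telemetry.get_obs()
    if p0 is None:p0,T0=o['tcp_pos'],R.from_rotvec(o['orientation'])
    d=T0.inv().apply(np.array(p)-p0)/.25; r=(T0.inv()*T).as_rotvec()/np.pi
    print('row',d.round(4).tolist(),r.round(4).tolist(),'rows>=',round(max(np.linalg.norm(d)*4,np.linalg.norm(r)*180/10.7),1))
U=np.array([np.cos(np.radians(-94.3)),np.sin(np.radians(-94.3)),0]);M=np.array([.5591,-.1686,0])
E
python3 - <<'E'
from h import *
p=M-.041*U;p[2]=.125
T=tool(85.7,40)
print(p,T.as_matrix().round(2))
rows(p,T)
rows((p+[.254,.625,0])/2+[0,0,.1],tool(120))
E
```

```text
[ 0.56217413 -0.12771541  0.125     ] [[ 0.06  1.   -0.05]
 [ 0.76 -0.07 -0.64]
 [-0.64  0.   -0.77]]
row [-2.2753, -2.3233, 0.5256] [0.1393, -0.1914, 0.3835] rows>= 13.2
row [-1.1365, -1.1618, 0.3745] [-0.0003, 0.0001, 0.2102] rows>= 6.7
```

Request:
apply_moves([
  [[-0.95,-0.97,0],[0,0,0.2]],
  [[-0.95,-0.97,0],[0,0,0.2]],
  [[-0.95,-0.97,0],[0,0,0.2]],
  [[-0.95,-0.97,0],[0,0,0.2]],
  [[-0.95,-0.97,0],[0,0,0.2]],
  [[-0.95,-0.97,0],[0,0,0.2]],
], jaw=1)

```text
clock: 1.0
tcp_pos: [0.3844, 0.3071, 0.2565]
orientation: [1.533, 2.742, -0.0]
contact_force: [0.2, 0.3, -0.5]
grip_width: 0.0853
gripper_force: 0.0
```

Run:
```python
from h import *
p=M-.041*U;p[2]=.125
rows(p+[0,0,.1],tool(85.7)); rows(p,tool(85.7,40))
```

```text
row [-1.854, -0.3045, 0.1268] [0.0, 0.0001, 0.1992] rows>= 7.5
row [-1.8539, -0.3044, 0.5268] [0.0695, -0.2147, 0.191] rows>= 7.8
```

Request:
apply_moves([
  [[-0.95,-0.15,0.06],[0,0,0.2]],
  [[-0.95,-0.15,0.06],[0,0,0.2]],
  [[-0.95,-0.15,0.06],[0,0,0.2]],
  [[-0.95,-0.15,0.06],[0,0,0.2]],
  [[-0.95,-0.15,0.06],[0,0,0.2]],
])

```text
clock: 1.62
tcp_pos: [0.4775, 0.085, 0.2414]
orientation: [2.309, 2.129, -0.001]
contact_force: [-0.8, 0.4, 0.8]
grip_width: 0.0851
gripper_force: 0.0
```

Run:
```python
from h import *
p=M-.041*U;p[2]=.125
rows(p,tool(85.7,40))
```

```text
row [-0.8202, 0.4062, 0.4669] [-0.0004, -0.2219, -0.0019] rows>= 4.1
```

Request:
apply_moves([
  [[-0.82,0.405,0.1],[0,-0.222,0]],
  [[-0.82,0.405,0.1],[0,-0.222,0]],
  [[-0.82,0.405,0.2],[0,-0.222,0]],
  [[-0.82,0.405,0.3],[0,-0.222,0]],
  [[-0.82,0.405,0.467],[0,-0.222,0]],
  [[-0.82,0.405,0.467],[0,-0.222,0]],
  [[-0.82,0.405,0.467],[0,-0.222,0]],
])

```text
clock: 2.5
tcp_pos: [0.5634, -0.1218, 0.1258]
orientation: [1.89, 1.759, -0.685]
contact_force: [0.1, -0.4, -0.1]
grip_width: 0.0854
gripper_force: 0.0
```

Run:
```python
from h import *
f=grab_frame('wrist');np.save('w1',f,allow_pickle=True)
g=f['frame'].astype(float); 
cv2.imwrite('pics/w1.png',cv2.resize((255*(g/255)**.5).astype(np.uint8)[...,::-1],(800,600),interpolation=cv2.INTER_CUBIC))
L=np.array([-U[1]*-1,0,0])
V=np.cross([0,0,1],U)
for y in(-.023,0,.023):
  print(proj(f,[M+V*y+[0,0,z/1000] for z in (74,54,48,43,38,32)]).round(1).tolist())
```

```text
[[211.8, 219.5], [213.5, 194.7], [214.0, 187.8], [214.4, 182.2], [214.8, 176.7], [215.2, 170.3]]
[[245.4, 219.5], [245.4, 194.8], [245.4, 187.8], [245.4, 182.2], [245.4, 176.7], [245.4, 170.3]]
[[278.9, 219.5], [277.2, 194.8], [276.8, 187.9], [276.4, 182.2], [276.0, 176.7], [275.6, 170.3]]
```

View pics/w1.png

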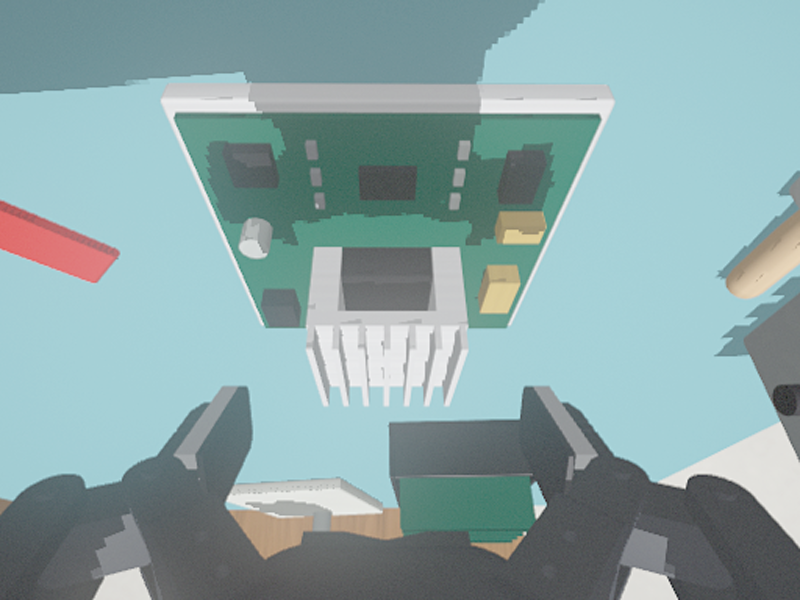

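Run:
```python
from h import *
from scipy.ndimage import gaussian_filter1d as G
f=np.load('w1.npy',allow_pickle=True).item();g=f['frame'].astype(float).mean(2)
for a,b in ((224,236),(238,254),(258,274)):
  pr=g[:,a:b].mean(1);d=np.diff(G(pr,.7))
  pk=[(i+.5,round(d[i],1)) for i in range(145,225) if abs(d[i])>2 and abs(d[i])>=abs(d[i-1]) and abs(d[i])>=abs(d[i+1])]
  print(pk)
print(g[150:206,238:254].mean(1).round(0).tolist())
V=np.cross([0,0,1],U)
for z in (190,200):
  pr=g[z-2:z+3,190:310].mean(0);d=np.diff(G(pr,.7));print(z,[(i+190.5,round(d[i],1)) for i in range(1,118) if abs(d[i])>5 and abs(d[i])>=abs(d[i-1]) and abs(d[i])>=abs(d[i+1])])
# bar front lower edge on z plane .054, board front corners: (168,85),(610,85)/1.5625 etc
pr=None
for uv in ((310,324),(465,324),(342,310),(434,310),(387,310)):
  print(uv,plane(f,np.array(uv)/1.5625-.2,.054).round(4))
for uv in ((176,113),(606,113),(262,327),(510,327)): print(uv,plane(f,np.array(uv)/1.5625-.2,.016).round(4))
```

```text
[(157.5, np.float64(-13.2)), (176.5, np.float64(2.8)), (180.5, np.float64(-3.2)), (198.5, np.float64(56.4)), (204.5, np.float64(-7.9)), (207.5, np.float64(19.7)), (211.5, np.float64(3.5)), (219.5, np.float64(-6.7)), (222.5, np.float64(9.3))]
[(157.5, np.float64(-13.4)), (175.5, np.float64(2.5)), (180.5, np.float64(-3.1)), (198.5, np.float64(55.9)), (207.5, np.float64(16.1)), (218.5, np.float64(-4.7)), (223.5, np.float64(6.0))]
[(157.5, np.float64(-13.2)), (175.5, np.float64(3.0)), (180.5, np.float64(-3.0)), (198.5, np.float64(56.9)), (204.5, np.float64(-8.3)), (207.5, np.float64(22.3)), (215.5, np.float64(-3.9)), (220.5, np.float64(-2.1)), (223.5, np.float64(6.4))]
[64.0, 64.0, 64.0, 65.0, 65.0, 65.0, 66.0, 67.0, 46.0, 38.0, 39.0, 39.0, 40.0, 40.0, 40.0, 41.0, 42.0, 42.0, 43.0, 43.0, 44.0, 44.0, 44.0, 45.0, 46.0, 46.0, 49.0, 52.0, 53.0, 53.0, 53.0, 49.0, 46.0, 47.0, 48.0, 48.0, 48.0, 50.0, 50.0, 50.0, 51.0, 52.0, 53.0, 53.0, 54.0, 54.0, 54.0, 53.0, 62.0, 154.0, 162.0, 160.0, 160.0, 160.0, 160.0, 161.0]
190 [(197.5, np.float64(40.0)), (216.5, np.float64(-29.8)), (219.5, np.float64(-27.1)), (274.5, np.float64(25.2)), (278.5, np.float64(29.4)), (297.5, np.float64(-43.2))]
200 [(192.5, np.float64(10.2)), (196.5, np.float64(37.7)), (215.5, np.float64(-5.6)), (273.5, np.float64(5.0)), (278.5, np.float64(5.4)), (298.5, np.float64(-44.2)), (306.5, np.float64(14.8))]
(310, 324) [[ 0.5214 -0.1839  0.054 ]]
(465, 324) [[ 0.5979 -0.1896  0.054 ]]
(342, 310) [[ 0.5392 -0.1719  0.054 ]]
(434, 310) [[ 0.5824 -0.1751  0.054 ]]
(387, 310) [[ 0.5603 -0.1735  0.054 ]]
(176, 113) [[ 0.4875 -0.0896  0.016 ]]
(606, 113) [[ 0.6471 -0.1012  0.016 ]]
(262, 327) [[ 0.4715 -0.2511  0.016 ]]
(510, 327) [[ 0.6366 -0.2633  0.016 ]]
```

Run:
```python
from h import *
f=np.load('w1.npy',allow_pickle=True).item();g=f['frame'][150:212,190:306].astype(float)
g=np.clip((g-25)/60,0,1)*255
cv2.imwrite('pics/w1c.png',cv2.resize(g.astype(np.uint8)[...,::-1],(800,428),interpolation=cv2.INTER_NEAREST))
```

```text
(no output)
```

View pics/w1c.png

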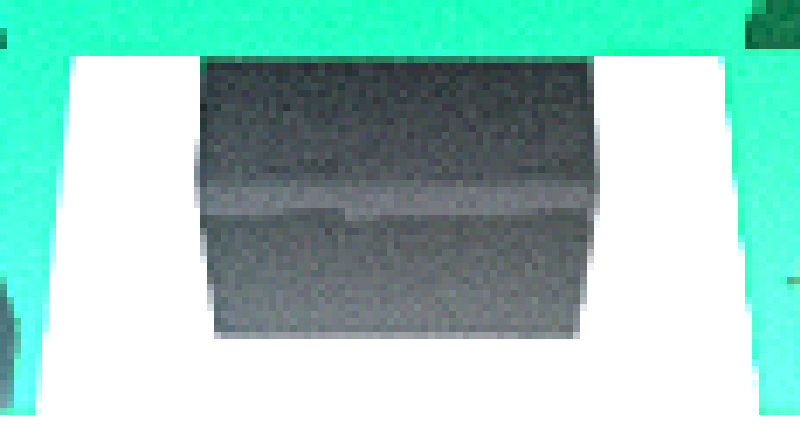

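```bash
sed -i 's/M=np.array.*/M=np.array([.5598,-.1704,0]);H=dict(thick=[.464,.0685,-15.9])/' h.py
python3 - <<'E'
from h import *
rows([.50,-.02,.24],tool(125,0)); rows([.464,.0685,.19],tool(164.1))
E
```

```text
row [0.0057, -0.2821, -0.5983] [-0.0749, 0.213, -0.2087] rows>= 5.2
row [0.3967, -0.4517, -0.6649] [-0.1502, 0.1861, -0.416] rows>= 8.1
```

Request:
apply_moves([
  [[0,-0.2821,-0.6],[-0.075,0.213,-0.209]],
  [[0,-0.2821,-0.6],[-0.075,0.213,-0.209]],
  [[0,-0.2821,-0.6],[-0.075,0.213,-0.209]],
  [[0.397,-0.452,-0.665],[-0.15,0.186,-0.416]],
  [[0.397,-0.452,-0.665],[-0.15,0.186,-0.416]],
  [[0.397,-0.452,-0.665],[-0.15,0.186,-0.416]],
  [[0.397,-0.452,-0.665],[-0.15,0.186,-0.416]],
  [[0.397,-0.452,-0.665],[-0.15,0.186,-0.416]],
  [[0.397,-0.452,-0.665],[-0.15,0.186,-0.416]],
  [[0.397,-0.452,-0.665],[-0.15,0.186,-0.416]],
], jaw=0)

```text
clock: 3.8
tcp_pos: [0.464, 0.0676, 0.1902]
orientation: [0.439, 3.11, -0.0]
contact_force: [0.3, 0.4, -0.1]
grip_width: 0.0427
gripper_force: 0.0
```

Run:
```python
from h import *
f=grab_frame('wrist');np.save('w2',f,allow_pickle=True);print(telemetry.get_obs()['tcp_pos'])
cv2.imwrite('pics/w2.png',f['frame'][...,::-1])
print(proj(f,[[.464,.0685,.06],[.464,.0685,.016]]))
h=hsv(f);m=(h[...,1]<50)&(h[...,2]>140)
for c in blobs(m,1500,40000):
  r=cv2.minAreaRect(c);print(r, plane(f,cv2.boxPoints(r),.016)[:,:2].round(4).tolist())
```

```text
[0.46374522 0.06793985 0.18988736]
[[247.86961939 190.71765836]
 [247.6652287  177.92630422]]
((247.5, 212.5), (85.0, 35.0), 90.0) [[0.4511, 0.0536], [0.4609, 0.0877], [0.5544, 0.0626], [0.5437, 0.0252]]
((339.9999694824219, 198.49996948242188), (70.99998474121094, 33.99999237060547), 90.0) [[0.4701, 0.1456], [0.4795, 0.1784], [0.5573, 0.1652], [0.5471, 0.1298]]
((436.0153503417969, 157.9136962890625), (36.25157928466797, 83.41368865966797), 10.097505569458008) [[0.5295, 0.2265], [0.45, 0.2494], [0.4655, 0.2818], [0.5469, 0.2616]]
```

View pics/w2.png

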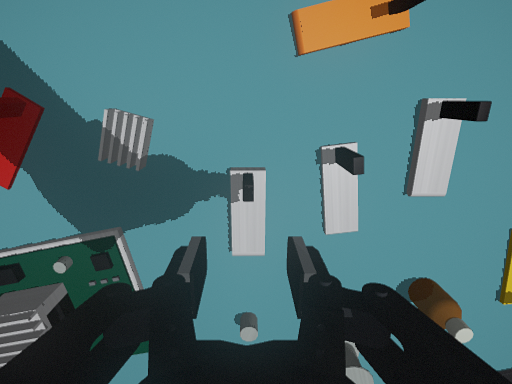

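Request:
apply_moves([
  [[0,0,0.25],[0,0,0]],
  [[0,0,0.45],[0,0,0]],
  [[0,0,0.555],[0,0,0]],
  [[0,0,0.555],[0,0,0]],
  [[0,0,0.555],[0,0,0]],
])

```text
clock: 4.47
tcp_pos: [0.4637, 0.0683, 0.0508]
orientation: [-0.436, -3.11, 0.002]
contact_force: [-0.0, 0.4, 0.6]
grip_width: 0.0428
gripper_force: 0.0
```

Request:
apply_moves([
  [[0,0,0],[0,0,0]],
  [[0,0,0],[0,0,0]],
  [[0,0,0],[0,0,0]],
  [[0,0,0],[0,0,0]],
  [[0,0,0],[0,0,0]],
  [[0,0,0],[0,0,0]],
], jaw=-1, newtons=60)

```text
clock: 5.22
tcp_pos: [0.4636, 0.0683, 0.0506]
orientation: [-0.436, -3.11, 0.002]
contact_force: [-1.1, -0.2, 7.9]
grip_width: 0.0092
gripper_force: 59.0
```

Run:
```python
from h import *
p=M-.110*U;print(p)
p[2]=.14;rows(p,tool(85.7))
```

```text
[ 0.56804766 -0.06070964  0.        ]
row [-0.5433, -0.3815, -0.3576] [-0.0005, 0.0, 0.4352] rows>= 7.3
```

Request:
apply_moves([
  [[0,0,-0.2],[0,0,0]],
  [[0,0,-0.358],[0,0,0]],
  [[-0.543,-0.381,-0.358],[0,0,0.435]],
  [[-0.543,-0.381,-0.358],[0,0,0.435]],
  [[-0.543,-0.381,-0.358],[0,0,0.435]],
  [[-0.543,-0.381,-0.358],[0,0,0.435]],
  [[-0.543,-0.381,-0.358],[0,0,0.435]],
  [[-0.543,-0.381,-0.358],[0,0,0.435]],
  [[-0.543,-0.381,-0.358],[0,0,0.435]],
  [[-0.543,-0.381,-0.358],[0,0,0.435]],
])

```text
clock: 6.48
tcp_pos: [0.5671, -0.0605, 0.139]
orientation: [-2.305, -2.133, 0.005]
contact_force: [-0.2, 0.7, -0.3]
grip_width: 0.0092
gripper_force: 59.0
```

Run:
```python
from h import *
p=M-.110*U
p[2]=.0866;rows(p,tool(85.7));o=telemetry.get_obs();print(o['contact_force'],o['grip_width'])
```

```text
row [-0.0002, 0.0044, 0.2095] [-0.001, 0.0006, -0.0007] rows>= 0.8
[-0.16919035  0.68425322 -0.29862551] 0.009160906043462794
```

Request:
apply_moves([
  [[0,0.004,0.209],[0,0,0]],
  [[0,0.004,0.209],[0,0,0]],
  [[0,0.004,0.209],[0,0,0]],
  [[0,0.004,0.209],[0,0,0]],
])

```text
clock: 6.98
tcp_pos: [0.5693, -0.0612, 0.0884]
orientation: [2.302, 2.136, -0.002]
contact_force: [0.1, 0.5, -1.2]
grip_width: 0.0095
gripper_force: 59.0
```

Run:
```python
from h import *
cf=[]
for i in range(6):
  f=grab_frame('side' if i==0 else 'wrist');o=telemetry.get_obs();cf.append(o['contact_force'])
  if i==0:s=f['frame']
print(np.mean(cf,0),o['tcp_pos'],(R.from_rotvec(o['orientation'])*tool(85.7).inv()).as_rotvec())
a=cv2.resize(s[180:330,230:400],(680,600),interpolation=cv2.INTER_CUBIC)
b=cv2.resize(f['frame'],(512,384))
cv2.imwrite('pics/a3.png',np.hstack([cv2.resize(a,(350,309)),cv2.resize(b,(412,309))])[...,::-1])
```

```text
[-0.18557394 -0.07286806 -1.2034411 ] [ 0.56846099 -0.06092875  0.08712589] [-0.00146339  0.00214342  0.00080291]
```

View pics/a3.png

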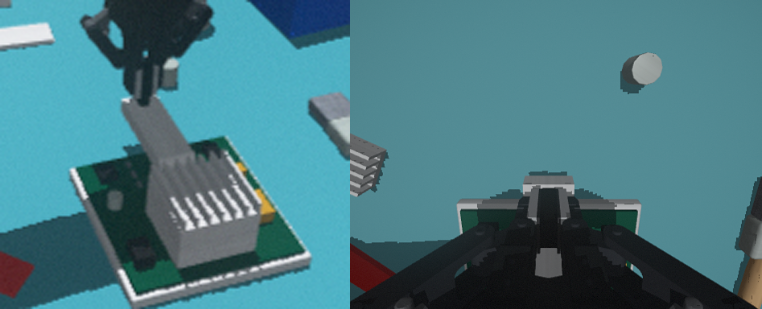

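Request:
apply_moves([
  [[-0.03,0,0],[0,0,0]],
  [[-0.06,0,0],[0,0,0]],
  [[-0.08,0,0],[0,0,0]],
  [[-0.1,0,0],[0,0,0]],
  [[-0.12,0,0],[0,0,0]],
  [[-0.14,0,0],[0,0,0]],
  [[-0.14,0,0],[0,0,0]],
])

```text
clock: 8.15
tcp_pos: [0.5655, -0.0964, 0.0867]
orientation: [-2.303, -2.136, 0.005]
contact_force: [0.4, 0.5, -1.9]
grip_width: 0.0089
gripper_force: 59.0
```

Request:
apply_moves([
  [[-0.02,0,0],[0,0,0]],
  [[-0.04,0,0],[0,0,0]],
  [[-0.06,0,0],[0,0,0]],
  [[-0.08,0,0],[0,0,0]],
  [[-0.1,0,0],[0,0,0]],
  [[-0.12,0,0],[0,0,0]],
  [[-0.14,0,0],[0,0,0]],
  [[-0.15,0,0],[0,0,0]],
  [[-0.15,0,0],[0,0,0]],
])

```text
clock: 9.28
tcp_pos: [0.5628, -0.1335, 0.0868]
orientation: [-2.302, -2.137, 0.005]
contact_force: [-0.1, 0.4, -1.1]
grip_width: 0.0088
gripper_force: 59.0
```

Request:
apply_moves([
  [[-0.008,0,0],[0,0,0]],
  [[-0.016,0,0],[0,0,0]],
  [[-0.024,0,0],[0,0,0]],
  [[-0.032,0,0],[0,0,0]],
  [[-0.032,0,0],[0,0,0]],
])

```text
clock: 9.9
tcp_pos: [0.5622, -0.1415, 0.0868]
orientation: [-2.302, -2.137, 0.005]
contact_force: [-0.1, 0.7, -0.6]
grip_width: 0.0091
gripper_force: 59.0
```

Request:
apply_moves([
  [[0,0,0.004],[0,0,0]],
  [[0,0,0.006],[0,0,0]],
  [[0,0,0.006],[0,0,0]],
])

```text
clock: 10.28
tcp_pos: [0.5622, -0.1412, 0.0852]
orientation: [-2.302, -2.137, 0.005]
contact_force: [0.1, 0.1, -1.1]
grip_width: 0.009
gripper_force: 59.0
```

Continue: down in half-millimetre steps until floor contact.

Request:
apply_moves([
  [[0,0,0.002],[0,0,0]],
  [[0,0,0.004],[0,0,0]],
  [[0,0,0.004],[0,0,0]],
])

```text
clock: 10.65
tcp_pos: [0.5623, -0.1411, 0.0846]
orientation: [-2.302, -2.137, 0.005]
contact_force: [-1.0, 1.4, 3.5]
grip_width: 0.0089
gripper_force: 59.9
```

Request:
apply_moves([
  [[-0.005,0,0],[0,0,0]],
  [[-0.01,0,0],[0,0,0]],
  [[-0.01,0,0],[0,0,0]],
])

```text
clock: 11.02
tcp_pos: [0.5627, -0.1435, 0.0846]
orientation: [-2.302, -2.138, 0.003]
contact_force: [-0.6, 3.6, 6.0]
grip_width: 0.0089
gripper_force: 59.9
```

Request:
apply_moves([
  [[-0.005,0,0],[0,0,0]],
  [[-0.01,0,0],[0,0,0]],
  [[-0.01,0,0],[0,0,0]],
])

```text
clock: 11.4
tcp_pos: [0.5627, -0.1449, 0.0847]
orientation: [-2.3, -2.138, 0.002]
contact_force: [-0.1, 5.3, 5.9]
grip_width: 0.0094
gripper_force: 60.3
```

Request:
apply_moves([
  [[-0.004,0,0],[0,0,0]],
  [[-0.008,0,0],[0,0,0]],
  [[-0.008,0,0],[0,0,0]],
])

```text
clock: 11.78
tcp_pos: [0.5627, -0.145, 0.0847]
orientation: [-2.297, -2.138, 0.0]
contact_force: [-0.4, 10.0, 11.1]
grip_width: 0.009
gripper_force: 60.7
```

Request:
apply_moves([
  [[-0.003,0,-0.002],[0,0,0]],
  [[-0.006,0,-0.002],[0,0,0]],
  [[-0.006,0,-0.002],[0,0,0]],
])

```text
clock: 12.15
tcp_pos: [0.5627, -0.1452, 0.0848]
orientation: [-2.295, -2.138, -0.001]
contact_force: [0.4, 13.2, 7.9]
grip_width: 0.0091
gripper_force: 60.3
```

Run:
```python
from h import *
f=grab_frame('top');o=telemetry.get_obs();np.save('t3',f,allow_pickle=True)
print(o['tcp_pos'],(R.from_rotvec(o['orientation'])*tool(85.7).inv()).as_rotvec(),o['contact_force'],o['moment'])
```

```text
[ 0.56266314 -0.14516806  0.08476196] [0.00375292 0.00288278 0.00412809] [ 0.46149418 13.68101801  6.90975915] [ 2.49188495 -0.08204492 -0.07196751]
```

Request:
apply_moves([
  [[0.008,0,0],[0,0,0]],
  [[0.014,0,-0.002],[0,0,0]],
  [[0.014,0,-0.002],[0,0,0]],
])

```text
clock: 12.58
tcp_pos: [0.5622, -0.145, 0.085]
orientation: [-2.3, -2.138, 0.004]
contact_force: [2.0, 5.7, -0.8]
grip_width: 0.0092
gripper_force: 59.1
```

Still against the stop with light push; release.

Request:
apply_moves([
  [[0,0,0],[0,0,0]],
  [[0,0,0],[0,0,0]],
  [[0,0,0],[0,0,0]],
  [[0,0,0],[0,0,0]],
], jaw=-0.1)

```text
clock: 13.08
tcp_pos: [0.5618, -0.1466, 0.0853]
orientation: [-2.302, -2.136, 0.006]
contact_force: [0.5, 0.5, -0.4]
grip_width: 0.0386
gripper_force: 0.0
```

Request:
apply_moves([
  [[0,0,-0.1],[0,0,0]],
  [[0,0,-0.3],[0,0,0]],
  [[0.2,0,-0.5],[0,0,0]],
  [[0.5,0,-0.6],[0,0,0]],
  [[0.5,0,-0.6],[0,0,0]],
  [[0.5,0,-0.6],[0,0,0]],
])

```text
clock: 13.82
tcp_pos: [0.5721, -0.019, 0.2356]
orientation: [-2.297, -2.142, 0.003]
contact_force: [-0.2, -1.0, -0.5]
grip_width: 0.0387
gripper_force: 0.0
```

Run:
```python
from h import *
w=grab_frame('wrist');s=grab_frame('side');o=telemetry.get_obs();np.save('w4',w,allow_pickle=True)
print(o['tcp_pos'],o['contact_force'],proj(w,M+[0,0,.054]-.024*U))
b=s['frame'][215:335,250:390]
cv2.imwrite('pics/a4.png',np.hstack([cv2.resize(b,(350,300),interpolation=cv2.INTER_CUBIC),cv2.resize(w['frame'],(400,300))])[...,::-1])
```

```text
[ 0.5711911  -0.02238871  0.23482167] [0.23294425 0.1958348  0.27406422] [[245.48115987 281.37592746]]
```

View pics/a4.png

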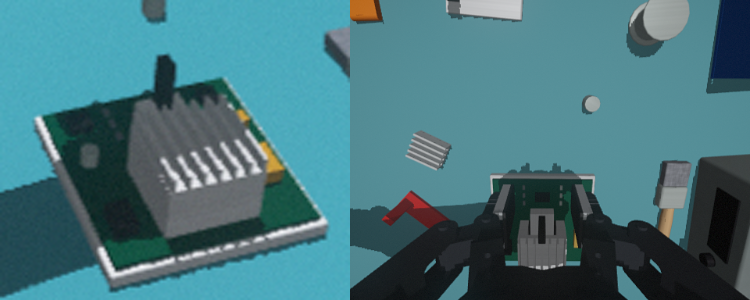

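```bash
python3 -c "
from bench import job;print(job.hand_in())"
```

```text
the job is handed in; nothing more can be done
None
```

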